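# Wind on a clamped rangefinder by its thumbwheel and fire the release

## Task

Try out the shutter of the camera held in the vise: with a fingertip roll the ribbed thumbwheel on its top plate, pushing the wheel's top towards the nearer end of the camera, stroke after stroke until it comes up against its stop and will not turn further. Then press the round release button at the other end of the top plate all the way down and let it come back up. The wheel is worn out of true, so feel your way and never press on the camera with more than 15 newtons; do not press the release before the wheel is fully wound, and leave the other things on the table where they are.

Things in the scene. Friction and masses are not known exactly. Their poses are not given: they have to be found in the camera images.
- vise: small dark cast-iron bench vise fixed to the table, base 120 x 100 mm, jaw tops 82 mm above the table. Origin: centre of its underside on the table. Its x axis is the closing direction of the jaws, the screw with its crossbar stands out on the -x side (reaching 108 mm, 47 mm high); z up
- camera: chrome and black rangefinder body fast in the jaws, 138 mm long (y), 35 thick (x), 76 high. Origin: centre of its underside, 62 mm above the table. On the mid-line of its top plate, along y: thumbwheel at +36 mm, pointer slot +16 to -8 mm, accessory shoe (18 x 18, 2 mm high) at -20, release at -48. Nothing on top is higher than the wheel. Lens mount on the -x face
- wheel_crest (a point): top (on average) of the ribbed aluminium thumbwheel: upright disc, diameter 28, width 9 mm, axle along camera x; its rim stands 9 mm above the top plate and 4 mm above the 34 mm long (y), 5 mm thick cheeks at its sides: too little to pinch, so press on its top and drag along camera y. It does not give, and it is worn out of true: its top rises and falls by up to 1.2 mm as it turns
- wheel (a joint): turn of the wheel, rad: 0 unwound, 3.0 hard stop; starts at 0 to 0.9. Grows as its top is pushed to camera +y, away from the release. About 14 mm of rim travel per rad. Stiff: some 3 N at the rim; stays where left, no spring; a finger pressing with under 3 to 5 N slips. A small brass pointer in the black slot on the top plate follows it, 6 mm per rad towards the wheel (18 mm in all)
- release_top (a point): centre of the top of the unpressed release button: a round steel button, 12 mm in diameter, 7 mm above the top plate, in a flat collar 18 mm in diameter and 2 mm high. Site fixed to the camera
- release (a joint): how far the release button is pressed, m: 0 = up, 0.004 = fully down. A spring pushes it back up: about 1.4 N to start it and 5 N at the bottom
- meter: black light meter, 62 x 94 x 26 mm, lying loose on the table; a bystander. Origin: centre of its underside
- cap: brass lens cap, 52 mm in diameter, 12 mm high, loose; a bystander. Origin: centre of its underside
- hood: aluminium lens hood, a flared tube 66 mm in diameter at the top, 32 mm high, loose; a bystander. Origin: centre of its underside
- canister: plastic film canister, 34 mm in diameter, 52 mm high, standing loose; a bystander. Origin: centre of its underside
Mind the look-alikes: they are no part of the job. There is more than one size of the vise; the job needs the largest.

How it is judged:
By the outcome, as a careful person would: the job done as asked, in the order asked, and still so for the second after the job is handed in, with the robot touching nothing.
It also fails if it takes over 64 s, if anything falls off the work surface, if the arm or the gripper's body presses on something with over 40 N, if the wrist force passes 120 N, or if a joint passes its speed limit or range.

## Robot

A 7-joint arm with a two-finger parallel gripper is mounted at the origin on the work surface. World frame = base frame: x ahead of the robot, y to its left, z up, the work surface at z = 0. Lengths are in m, angles in rad, forces in N, time in s.
With the tool pointing down it reaches from about 0.4 to 0.85 m from the base axis. Payload 4.5 kg.
Tool frame: the origin (TCP) lies midway between the tips of the shut fingers; the grasp point (between the pads) lies 19 mm behind it; z points along the fingers, y is the line along which they close (so a half turn about z gives the same grasp; the last joint's range is limited). The gripper opens to 88 mm and grips with 3 to 60 N. Pads are 18 mm wide; open, the fingers measure 123 mm over their backs; the gripper's body (75 mm by 187 mm) begins 45 mm behind the grasp point.
Start: joints at [1.206, 0.689, -0.195, 1.565, 0.157, 0.902, -0.215], TCP at [0.243, -0.576, 0.239] pointing down, gripper open.
Joint ranges: [-3.01, 3.01], [-0.46, 2.08], [-1.47, 1.51], [0.13, 2.56], [-1, 4.14], [0.04, 2.09], [-2.66, 2.66]. Speed limits (rad/s): [2.57, 2.57, 3.14, 3.14, 3.14, 3.14, 3.14].

## Interface

Orientations are given as a unit quaternion [x, y, z, w].
In Python, from plant import r, eyes, finish_job gives the robot as it stands. The module is installed in compiled form; this text tells all that it offers.
- The arm moves only by the tool move_arm, never from a script. Its argument "motion" is a list of rows, each a list of 7 numbers: the shift along the tool's x, y, z in mm, then the turn, a rotation vector about the tool's x, y, z in degrees, then the closure, from 0 (fully open) to 1 (shut). A call has 1 to 5 rows; each row is the pose to reach, as a shift and turn from the pose commanded when the call began, along the tool's axes at that moment; what a row does not reach only later rows make up. A row lasts 1/8 s, in which the tool goes at most 62.5 mm and 10.7 degrees, less where a joint would pass 70% of its speed; a pose out of reach is approached as far as the arm can. A call with a gripper value outside its range is refused whole. The fingers move at their own pace and stop on an object; "newtons" is the grip in N (left out, the last holds). Time passes only in rows, so rows that repeat a pose let the fingers close. It gives the time, the measured TCP pose, the force, the opening and the grip force at its end, in the units of the state.
- r.get_state(): the state, without advancing time (a new reading comes with each control period).
- eyes.snapshot(name): name is "scene" or "side" or "wrist"; returns a dict with "frame" (420x560x3 uint8, red, green, blue), "z_map" (420x560 float32, m along the optical axis (not along the pixel's ray), 0 where there is no reading), "intrinsics" (3x3 intrinsics, pixels), "world_to_cam" (4x4, takes a point from world to camera coordinates). Camera axes: x right, y down, z forward; pixel columns grow to the right and rows downward; lengths in m; the calibration is good to about 2 mm. A picture is of the moment at which its call begins.
- finish_job(): hands the job in; it is judged then, once.
The state is a dict: "clock": time; "q": joint angles; "qd": joint speeds; "joint_torque": joint torques, N m; "tool_pos": TCP position; "eef_rot": TCP orientation; "contact_force": force on the tool from outside, world axes, zero at the start; "moment": the same for the moment, N m; "opening": opening from 0.0 (shut) to 1.0 (fully open); "finger_force": force on a finger pad.
Only numpy, scipy, OpenCV 4.12 (cv2) and the standard library are available. Lean on these libraries where they do the work, as an engineer would, in place of code of your own. Each camera call takes 0.05 s, during which the arm holds its last target. There are 200 camera calls.

## Working session

There is one attempt and no reset: what is moved stays moved. The work goes in short steps, Python scripts to look and compute and a tool call to move; the robot and the scene stay as the last step left them, time stands still between calls to the robot, and variables do not carry over. Pictures are saved under pics/ and viewed, at most 10 in all, crops included, and the job is handed in when it is done.

Besides the shell and the picture viewer there is one more tool, called after ">>>" as name(argument=value, ...), one argument or row to a line, values as JSON. move_arm: Moves the arm, as the interface text tells. Its arguments: {"type":"object","properties":{"motion":{"type":"array","items":{"type":"array","items":{"type":"number"}}},"newtons":{"type":"number"}},"required":["motion"]}

```bash
mkdir -p pics; cat > h.py <<'E'
import numpy as np, cv2
from plant import r, eyes
from scipy.spatial.transform import Rotation as R
def snap(n,f=None):
    s=eyes.snapshot(n)
    if f: cv2.imwrite('pics/'+f,cv2.cvtColor(s['frame'],cv2.COLOR_RGB2BGR))
    return s
def cloud(s):
    z=s['z_map'];K=s['intrinsics'];v,u=np.mgrid[:z.shape[0],:z.shape[1]]
    p=np.stack([(u-K[0,2])/K[0,0]*z,(v-K[1,2])/K[1,1]*z,z,np.ones_like(z)],-1)
    w=p@np.linalg.inv(s['world_to_cam']).T
    w=w[...,:3]; w[z==0]=np.nan
    return w
def proj(s,p):
    c=s['world_to_cam']@np.append(p,1); q=s['intrinsics']@c[:3]; return q[:2]/q[2]
E
python3 - <<'E'
from h import *
a=snap('scene','s1.png');b=snap('side','d1.png')
cv2.imwrite('pics/m1.png',cv2.resize(cv2.vconcat([cv2.imread('pics/s1.png'),cv2.imread('pics/d1.png')]),None,fx=.71,fy=.71)) 
st=r.get_state();print(st['clock'],st['tool_pos'],st['eef_rot'],st['contact_force'])
for s in(a,b):print(np.linalg.inv(s['world_to_cam'])[:3,3],s['intrinsics'][0,0])
E
```

```text
0.1 [ 0.24241907 -0.57543455  0.23800548] [ 9.80174323e-01  1.98135273e-01 -2.30737895e-04 -8.10754462e-04] [-0.00500964 -0.76854069 -0.34773356]
[ 0.90123094 -0.59383085  0.92670781] 447.3417179275113
[ 0.38660299 -0.51710005  0.6347857 ] 382.2151211745263
```

View pics/s1.png

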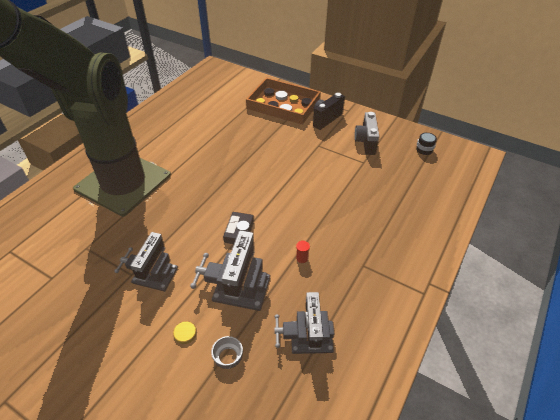

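View pics/d1.png

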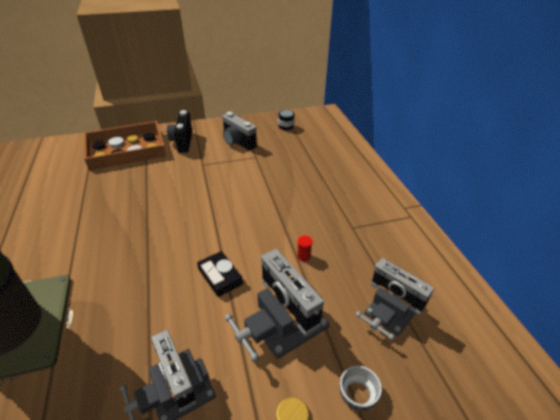

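The scene picture shows three vises. The largest is at about (240,265), which is (290,300) in the side view. I'll measure its top plate next.

```bash
python3 - <<'E'
from h import *
a=snap('scene');b=snap('side')
out=[]
for s,(u0,u1,v0,v1) in((a,(205,285,225,310)),(b,(225,335,240,350))):
    w=cloud(s)[v0:v1,u0:u1].reshape(-1,3)
    for lo,hi in((.128,.134),(.1355,.15),(.141,.15)):
        m=w[(w[:,2]>lo)&(w[:,2]<hi)]
        if len(m)<5: print(lo,len(m));continue
        c,sz,an=cv2.minAreaRect(m[:,:2].astype(np.float32)*1000)
        print(lo,len(m),np.round(c,1),np.round(sz,1),round(an,1),np.median(m[:,2]),m[:,:2].mean(0))
    f=s['frame'][v0:v1,u0:u1,::-1]; out.append(cv2.resize(f,(400,400),interpolation=cv2.INTER_CUBIC))
cv2.imwrite('pics/c2.png',cv2.hconcat(out))
h=np.histogram(cloud(a)[225:310,205:285,2],bins=np.arange(0.1,.16,.003));print(h[0])
h=np.histogram(cloud(b)[240:350,225:335,2],bins=np.arange(0.1,.16,.003));print(h[0])
E
```

```text
0.128 56 [ 515.7 -129.1] [ 38.5 137.8] 19.0 0.13109912661207684 [ 0.53215364 -0.14932398]
0.1355 780 [ 516.9 -126.2] [ 34.3 139.4] 18.6 0.1392481078381574 [ 0.51894022 -0.13076333]
0.141 183 [ 517.5 -127.3] [ 31.5 129.5] 18.3 0.14278663252089818 [ 0.51570867 -0.12155365]
0.128 166 [ 501.5 -134.9] [ 31.5 141.7] 31.6 0.13140901788558473 [ 0.50688285 -0.14579179]
0.1355 1339 [ 514.7 -126.1] [ 34.6 137.8] 18.9 0.13865687345911915 [ 0.51534637 -0.13173945]
0.141 245 [ 514.9 -127. ] [ 21.2 109.6] 18.1 0.1432384065868133 [ 0.51138631 -0.11720456]
[ 30  23  29  29  31  46  17  27  35  29  34  44 327 320  79  38   3   0
   0]
[ 56  68  63  67  77 103  51  74  82  86  91  87 785 348 130  61   1   0
   0]
```

View pics/c2.png

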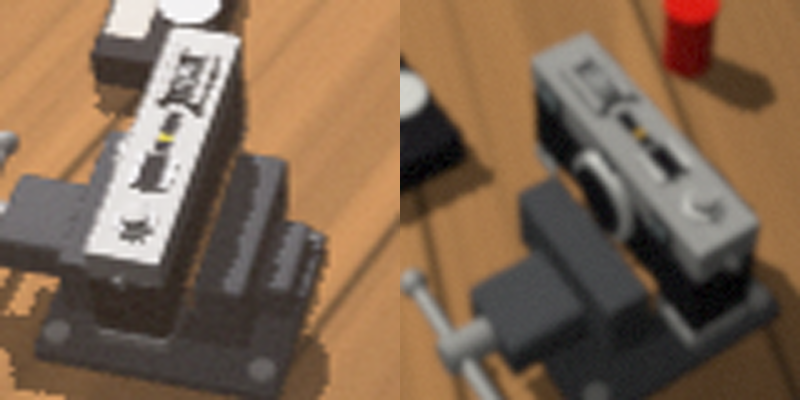

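The crops show the wheel at the upper end of the top plate, the yellow pointer in the slot, and the release at the lower end. The camera centre is about (0.5155,-0.126) with yaw about 18.8°. I'll move above it with the fingers shut.

>>> move_arm(
  motion=[
    [35,-25,-10,0,0,1,1],
    [85,-60,-12,0,0,2,1],
    [135,-97,-12,0,0,3,1],
    [185,-133,-12,0,0,4,1],
    [235,-170,-12,0,0,4,1],
  ],
  newtons=20,
)

```text
clock: 0.82
tool_pos: [0.3942, -0.3264, 0.2508]
eef_rot: [0.987, 0.164, 0.0, 0.0]
contact_force: [1.7, -0.4, -1.1]
opening: 0.455
finger_force: 0.0
```

```bash
cat > rel.py <<'E'
import sys; from h import *
def rel(t):
    st=r.get_state(); M=R.from_quat(st['eef_rot'])
    return np.round(M.inv().apply(np.array(t)-st['tool_pos'])*1000,1), st
if __name__=='__main__':
    d,st=rel([float(x) for x in sys.argv[1:4]])
    M=R.from_quat(st['eef_rot']).as_matrix()
    print(d,st['clock'],st['tool_pos'],np.degrees(np.arctan2(M[1,0],M[0,0])),M[:,2],st['contact_force'])
E
python3 rel.py 0.5155 -0.126 0.25
```

```text
[ 179.5 -150.5    0.8] 0.825 [ 0.39418159 -0.32636383  0.25079172] 18.82841765041283 [ 5.29752515e-04 -2.34784227e-04 -9.99999832e-01] [ 1.72966488 -0.37703159 -1.0933088 ]
```

>>> move_arm(
  motion=[
    [45,-38,0,0,0,0,1],
    [90,-75,0,0,0,0,1],
    [135,-113,0,0,0,0,1],
    [179,-150,0,0,0,0,1],
    [179,-150,0,0,0,0,1],
  ],
)

```text
clock: 1.45
tool_pos: [0.5169, -0.1221, 0.2507]
eef_rot: [0.986, 0.169, 0.001, -0.001]
contact_force: [-1.1, -1.3, 0.0]
opening: 0.004
finger_force: 0.0
```

```bash
python3 - <<'E'
from h import *
s=snap('wrist','w1.png')
w=cloud(s); z=w[...,2]
st=r.get_state();print(st['clock'],st['tool_pos'],st['contact_force'],st['opening'])
for t in((.5155,-.126,.138),(.504,-.092,.147),(.531,-.172,.145)):print(proj(s,t))
for lo,hi in((.136,.1405),(.1405,.146),(.1435,.155)):
    m=w[(z>lo)&(z<hi)];print(lo,len(m),end=' ')
    if len(m)>4: print(cv2.minAreaRect(m[:,:2].astype(np.float32)*1000),np.median(m[:,2]))
E
```

```text
1.5 [ 0.51509377 -0.12567044  0.25055748] [-0.75224656 -1.3313244  -0.53690986] 0.003030263559249066
[284.20844125 211.53294239]
[244.54694112 213.83093045]
[337.63839906 214.47202985]
0.136 4122 ((514.9384765625, -124.76695251464844), (34.028377532958984, 137.35806274414062), 18.544374465942383) 0.13772110719904157
0.1405 826 ((515.8834228515625, -125.67919921875), (21.29562759399414, 107.4197006225586), 19.513763427734375) 0.14282595099128462
0.1435 306 ((515.8866577148438, -125.45791625976562), (19.307933807373047, 104.50254821777344), 19.93362808227539) 0.14468391854641774
```

View pics/w1.png

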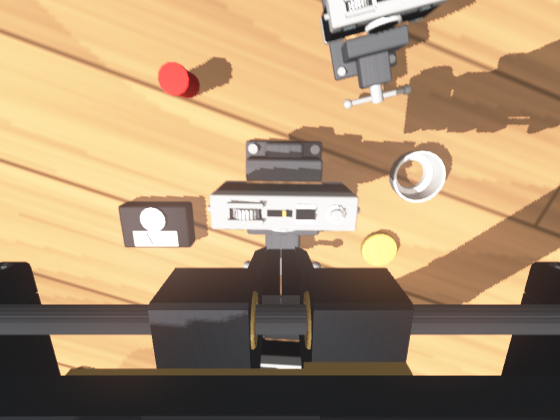

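The wrist picture shows the wheel at (245,213), the pointer at (285,213) and the release at (337,213). This agrees with the projected estimates. I'll refine the positions in the camera frame.

```bash
cat > cam.py <<'E'
from h import *
a=np.radians(18.7); EX=np.array([np.cos(a),np.sin(a)]);EY=np.array([-np.sin(a),np.cos(a)]);C=np.array([.5153,-.1257])
def tocam(w): d=w[...,:2]-C; return np.stack([d@EX,d@EY,w[...,2]],-1)*1000
def pointer(s):
    f=s['frame'].astype(float);w=tocam(cloud(s))
    sat=(f[...,0]-f[...,2])
    m=(sat>70)&(abs(w[...,0])<8)&(w[...,1]>-12)&(w[...,1]<20)&(w[...,2]>130)
    return m.sum(), (np.round(np.median(w[m],0),1) if m.any() else None)
E
python3 - <<'E'
from cam import *
for n in('wrist','scene','side'):
    s=snap(n);w=tocam(cloud(s)).reshape(-1,3);w=w[(abs(w[:,0])<25)&(abs(w[:,1])<75)]
    pl=w[(w[:,2]>134)&(w[:,2]<140)]; e=[np.round(np.percentile(pl[:,i],[.5,99.5]),1) for i in(0,1)]
    print(n,'plate',e,np.median(pl[:,2]))
    for nm,y,h in(('wheel',36,145),('btn',-48,141.5)):
        m=w[(abs(w[:,1]-y)<20)&(w[:,2]>h)&(w[:,2]<152)]
        print(nm,len(m),np.round(m.mean(0),1) if len(m) else '', np.percentile(m[:,2],[50,95]) if len(m) else '', cv2.minAreaRect(m[:,:2].astype(np.float32)) if len(m) else '')
    print('ptr',pointer(s))
E
```

```text
wrist plate [array([-16.7,  16.8]), array([-67.1,  68.8])] 137.6819046749443
wheel 91 [-1.00e-01  3.58e+01  1.46e+02] [146.02763161 147.08420082] ((-0.05707216262817383, 35.80337905883789), (8.708680152893066, 14.129213333129883), 1.0497058629989624)
btn 130 [  0.2 -46.8 144.4] [144.50104729 145.75873083] ((0.05500292778015137, -46.81635284423828), (10.529939651489258, 11.097774505615234), 64.66984558105469)
ptr (np.int64(37), array([ -1.7,   0.2, 139.6]))
scene plate [array([-16.1,  18.2]), array([-70.3,  67.5])] 138.28534843518815
wheel 24 [  0.5  32.3 146.8] [146.45134122 149.01709207] ((-0.8701848983764648, 33.25301742553711), (17.758058547973633, 20.681612014770508), 14.237569808959961)
btn 44 [  1.4 -48.9 143.8] [143.5963911  146.94491175] ((1.3759117126464844, -48.233680725097656), (38.55940628051758, 18.785184860229492), 87.04598999023438)
ptr (np.int64(3), array([ -0.5,  -1.2, 141.1]))
side plate [array([-18. ,  16.3]), array([-68.2,  68.2])] 138.22321607794845
wheel 35 [ -0.9  33.3 146.3] [146.25067737 147.7665429 ] ((-2.159575939178467, 33.17963790893555), (20.074195861816406, 17.664535522460938), 88.79523468017578)
btn 46 [ -1.1 -48.3 144.5] [144.61596508 146.21728667] ((-1.048196792602539, -48.19483184814453), (12.232086181640625, 9.49856948852539), 55.29690170288086)
ptr (np.int64(4), array([ -0.7,  -0.9, 139.8]))
```

>>> move_arm(
  motion=[
    [0,-14,40,0,0,0,1],
    [0,-28,80,0,0,0,1],
    [0,-28,95,0,0,0,1],
    [0,-28,95,0,0,0,1],
    [0,-28,95,0,0,0,1],
  ],
)

```text
clock: 2.28
tool_pos: [0.5062, -0.1031, 0.1569]
eef_rot: [0.987, 0.163, 0.001, 0.001]
contact_force: [0.4, 1.4, 0.5]
opening: 0.002
finger_force: 0.0
```

```bash
python3 rel.py 0.5063 -0.0992 0.147; python3 -c "
from cam import *
w=np.array(r.get_state()['tool_pos']);print(tocam(w))"
```

```text
[ 1.3 -3.7  9.9] 2.275 [ 0.50619638 -0.10308521  0.1568767 ] 18.744076322099467 [ 2.57572028e-03 -9.41776523e-04 -9.99996239e-01] [0.41665568 1.36984343 0.47497512]
[ -1.37244462  24.33969485 156.87669549]
```

>>> move_arm(
  motion=[
    [1,0,4,0,0,0,1],
    [1,0,7,0,0,0,1],
    [1,0,7,0,0,0,1],
  ],
)

```text
clock: 2.65
tool_pos: [0.506, -0.1015, 0.1487]
eef_rot: [0.986, 0.164, -0.0, 0.0]
contact_force: [-0.3, -0.1, -0.7]
opening: 0.004
finger_force: 0.0
```

```bash
cat > st.py <<'E'
from cam import *
s=r.get_state();f=np.array(s['contact_force']);print(round(s['clock'],2),'cam',np.round(tocam(np.array(s['tool_pos'])),2),'F cam x,y,z',np.round([f[:2]@EX,f[:2]@EY,f[2]],1),np.round(s['qd'],3))
E
python3 st.py
```

```text
2.65 cam [ -1.01  25.93 148.7 ] F cam x,y,z [-0.3  0.  -0.7] [ 0.001 -0.003 -0.002 -0.     0.001  0.001 -0.002]
```

>>> move_arm(
  motion=[
    [1,0,1,0,0,0,1],
    [1,0,1,0,0,0,1],
  ],
)

```text
clock: 2.9
tool_pos: [0.5072, -0.101, 0.1477]
eef_rot: [0.986, 0.164, 0.0, 0.0]
contact_force: [-0.0, 0.4, 0.0]
opening: 0.006
finger_force: 0.0
```

>>> move_arm(
  motion=[
    [0,0,1,0,0,0,1],
    [0,0,1,0,0,0,1],
  ],
)

```text
clock: 3.15
tool_pos: [0.507, -0.1011, 0.1467]
eef_rot: [0.986, 0.164, -0.0, 0.0]
contact_force: [-0.7, -0.8, -0.2]
opening: 0.005
finger_force: 0.0
```

>>> move_arm(
  motion=[
    [0,0,0.5,0,0,0,1],
    [0,0,0.5,0,0,0,1],
  ],
)

```text
clock: 3.4
tool_pos: [0.5071, -0.1011, 0.1464]
eef_rot: [0.987, 0.164, 0.0, 0.0]
contact_force: [0.1, 0.5, 1.8]
opening: 0.005
finger_force: 1.2
```

>>> move_arm(
  motion=[
    [0,0,0.5,0,0,0,1],
    [0,0,0.5,0,0,0,1],
  ],
)

```text
clock: 3.65
tool_pos: [0.5071, -0.1011, 0.1462]
eef_rot: [0.987, 0.164, 0.0, 0.0]
contact_force: [-0.7, 0.3, 6.3]
opening: 0.007
finger_force: 3.1
```

>>> move_arm(
  motion=[
    [0,0,0.5,0,0,0,1],
    [0,0,0.5,0,0,0,1],
  ],
)

```text
clock: 3.9
tool_pos: [0.5072, -0.1012, 0.146]
eef_rot: [0.987, 0.164, 0.0, 0.0]
contact_force: [-1.1, -0.1, 9.5]
opening: 0.009
finger_force: 4.6
```

>>> move_arm(
  motion=[
    [0,-1,0,0,0,0,1],
    [0,-2,0,0,0,0,1],
  ],
)

```text
clock: 4.15
tool_pos: [0.5071, -0.101, 0.1461]
eef_rot: [0.987, 0.163, 0.001, 0.001]
contact_force: [-0.3, -4.8, 7.8]
opening: 0.004
finger_force: 4.1
```

>>> move_arm(
  motion=[
    [0,-1,0,0,0,0,1],
    [0,-2,0,0,0,0,1],
  ],
)

```text
clock: 4.4
tool_pos: [0.5068, -0.1001, 0.1462]
eef_rot: [0.987, 0.163, 0.001, 0.002]
contact_force: [-0.4, -4.9, 9.7]
opening: 0.003
finger_force: 4.8
```

```bash
python3 st.py; python3 -c "
from cam import *
print(pointer(snap('wrist')))"
```

```text
4.4 cam [1.3000e-01 2.7000e+01 1.4625e+02] F cam x,y,z [-1.9 -4.5  9.7] [-0.016 -0.006  0.006  0.009 -0.001 -0.005 -0.011]
(np.int64(50), array([ -0.4,   1.1, 139.2]))
```

>>> move_arm(
  motion=[
    [0,-1,0,0,0,0,1],
    [0,-2,0,0,0,0,1],
    [0,-3,0,0,0,0,1],
  ],
)

```text
clock: 4.82
tool_pos: [0.5058, -0.0972, 0.1466]
eef_rot: [0.987, 0.163, 0.001, 0.002]
contact_force: [-0.8, -5.6, 12.5]
opening: 0.011
finger_force: 6.0
```

>>> move_arm(
  motion=[
    [0,-1,0,0,0,0,1],
    [0,-2,0,0,0,0,1],
    [0,-3,0,0,0,0,1],
  ],
)

```text
clock: 5.2
tool_pos: [0.5049, -0.0944, 0.1467]
eef_rot: [0.987, 0.163, 0.001, 0.002]
contact_force: [-2.3, -4.9, 13.1]
opening: 0.005
finger_force: 6.9
```

```bash
python3 st.py; python3 -c "
from cam import *
print(pointer(snap('wrist')))"
```

```text
5.2 cam [  0.16  32.94 146.74] F cam x,y,z [-3.8 -3.9 13.1] [-0.016 -0.005  0.003  0.011  0.    -0.009 -0.011]
(np.int64(51), array([ -0.4,   3.7, 139. ]))
```

>>> move_arm(
  motion=[
    [0,0,-0.7,0,0,0,1],
    [0,-1,-0.7,0,0,0,1],
    [0,-2,-0.8,0,0,0,1],
  ],
)

```text
clock: 5.62
tool_pos: [0.5041, -0.0921, 0.1471]
eef_rot: [0.987, 0.163, 0.001, 0.002]
contact_force: [-0.6, -4.6, 8.7]
opening: 0.008
finger_force: 4.5
```

>>> move_arm(
  motion=[
    [0,-1,0,0,0,0,1],
    [0,-2,0,0,0,0,1],
    [0,-3,0,0,0,0,1],
  ],
)

```text
clock: 6.0
tool_pos: [0.5033, -0.0894, 0.1472]
eef_rot: [0.987, 0.163, 0.001, 0.002]
contact_force: [-0.6, -5.2, 11.4]
opening: 0.006
finger_force: 5.6
```

```bash
python3 st.py; python3 -c "
from cam import *
print(pointer(snap('wrist')))"
```

```text
6.0 cam [  0.22  38.21 147.25] F cam x,y,z [-2.2 -4.7 11.4] [-0.016 -0.004  0.003  0.013 -0.002 -0.009 -0.013]
(np.int64(49), array([ -0.5,   5.8, 139.1]))
```

>>> move_arm(
  motion=[
    [0,-1,-0.4,0,0,0,1],
    [0,-2,-0.5,0,0,0,1],
    [0,-3,-0.6,0,0,0,1],
  ],
)

```text
clock: 6.42
tool_pos: [0.5022, -0.0863, 0.1476]
eef_rot: [0.987, 0.163, 0.001, 0.002]
contact_force: [-1.4, -3.8, 8.4]
opening: 0.004
finger_force: 4.2
```

>>> move_arm(
  motion=[
    [0,-1,0,0,0,0,1],
    [0,-2,0,0,0,0,1],
    [0,-3,0,0,0,0,1],
  ],
)

```text
clock: 6.8
tool_pos: [0.5012, -0.0833, 0.1477]
eef_rot: [0.987, 0.163, 0.001, 0.001]
contact_force: [-0.8, -3.8, 9.7]
opening: 0.004
finger_force: 4.6
```

```bash
python3 st.py; python3 -c "
from cam import *
print(pointer(snap('wrist')))"
```

```text
6.8 cam [  0.22  44.68 147.66] F cam x,y,z [-1.9 -3.3  9.7] [-0.015 -0.001 -0.001  0.011 -0.003 -0.008 -0.013]
(np.int64(49), array([ -0.3,   8.6, 139.3]))
```

>>> move_arm(
  motion=[
    [0,1,-6,0,0,0,1],
    [0,12,-6,0,0,0,1],
    [0,22,-6,0,0,0,1],
    [0,22,-2.5,0,0,0,1],
    [0,22,-1.5,0,0,0,1],
  ],
)

```text
clock: 7.48
tool_pos: [0.5071, -0.1023, 0.1477]
eef_rot: [0.987, 0.164, -0.0, -0.0]
contact_force: [-0.2, -1.7, 3.2]
opening: 0.001
finger_force: 1.6
```

>>> move_arm(
  motion=[
    [0,0,0.4,0,0,0,1],
    [0,0,0.4,0,0,0,1],
  ],
)

```text
clock: 7.72
tool_pos: [0.5072, -0.1023, 0.1478]
eef_rot: [0.987, 0.164, -0.0, 0.0]
contact_force: [-0.1, -1.3, 2.1]
opening: 0.006
finger_force: 1.0
```

```bash
python3 st.py; python3 -c "
from cam import *
print(pointer(snap('wrist')))"
```

```text
7.72 cam [ -0.19  24.81 147.78] F cam x,y,z [-0.5 -1.2  2.1] [ 0.001  0.002 -0.     0.001 -0.001 -0.002  0.001]
(np.int64(8), array([  1.1,   7.6, 139.6]))
```

>>> move_arm(
  motion=[
    [0,0,0.5,0,0,0,1],
    [0,0,0.8,0,0,0,1],
  ],
)

```text
clock: 8.02
tool_pos: [0.5072, -0.1022, 0.1474]
eef_rot: [0.987, 0.164, -0.0, 0.0]
contact_force: [-2.3, -2.1, 8.0]
opening: 0.006
finger_force: 4.2
```

>>> move_arm(
  motion=[
    [0,-1.5,0,0,0,0,1],
    [0,-3,0,0,0,0,1],
    [0,-4,0,0,0,0,1],
  ],
)

```text
clock: 8.4
tool_pos: [0.5066, -0.1001, 0.1478]
eef_rot: [0.987, 0.163, 0.001, 0.001]
contact_force: [-2.5, -4.8, 10.2]
opening: 0.004
finger_force: 5.0
```

>>> move_arm(
  motion=[
    [0,-1,0,0,0,0,1],
    [0,-2,0,0,0,0,1],
    [0,-3,0,0,0,0,1],
  ],
)

```text
clock: 8.78
tool_pos: [0.5056, -0.097, 0.1481]
eef_rot: [0.987, 0.163, 0.001, 0.001]
contact_force: [-2.4, -5.3, 11.8]
opening: 0.005
finger_force: 6.0
```

```bash
python3 st.py; python3 -c "
from cam import *
print(pointer(snap('wrist')))"
```

```text
8.78 cam [-4.0000e-02  3.0280e+01  1.4809e+02] F cam x,y,z [-3.9 -4.3 11.8] [-0.016 -0.003  0.002  0.013  0.    -0.008 -0.011]
(np.int64(44), array([ -0.3,  11.2, 139.2]))
```

>>> move_arm(
  motion=[
    [0,-1,-0.4,0,0,0,1],
    [0,-2,-0.5,0,0,0,1],
  ],
)

```text
clock: 9.07
tool_pos: [0.5047, -0.0948, 0.1483]
eef_rot: [0.987, 0.163, 0.0, 0.001]
contact_force: [-1.5, -4.3, 8.8]
opening: 0.002
finger_force: 4.3
```

>>> move_arm(
  motion=[
    [0,-1,0,0,0,0,1],
    [0,-2,0,0,0,0,1],
  ],
)

```text
clock: 9.32
tool_pos: [0.5041, -0.0928, 0.1483]
eef_rot: [0.987, 0.163, 0.0, 0.001]
contact_force: [-1.7, -3.2, 9.9]
opening: 0.009
finger_force: 4.8
```

```bash
python3 st.py; python3 -c "
from cam import *
print(pointer(snap('wrist')))"
```

```text
9.32 cam [-7.0000e-02  3.4710e+01  1.4828e+02] F cam x,y,z [-2.6 -2.5  9.9] [-0.016 -0.004  0.002  0.011 -0.001 -0.007 -0.012]
(np.int64(50), array([ -0.3,  12.7, 139.2]))
```

>>> move_arm(
  motion=[
    [0,-1,-0.1,0,0,0,1],
    [0,-2,-0.2,0,0,0,1],
  ],
)

```text
clock: 9.62
tool_pos: [0.5035, -0.0908, 0.1484]
eef_rot: [0.987, 0.163, 0.0, 0.001]
contact_force: [-0.7, -3.6, 8.1]
opening: 0.006
finger_force: 3.8
```

>>> move_arm(
  motion=[
    [0,-1,0,0,0,0,1],
    [0,-2,0,0,0,0,1],
  ],
)

```text
clock: 9.88
tool_pos: [0.5033, -0.0898, 0.1484]
eef_rot: [0.987, 0.163, 0.001, 0.001]
contact_force: [0.3, -5.4, 6.8]
opening: 0.006
finger_force: 3.3
```

```bash
python3 st.py; python3 -c "
from cam import *
print(pointer(snap('wrist')))"
```

```text
9.88 cam [1.4000e-01 3.7890e+01 1.4841e+02] F cam x,y,z [-1.4 -5.3  6.8] [-0.016 -0.002  0.004  0.009 -0.002 -0.012 -0.012]
(np.int64(47), array([ -0.4,  14. , 139.3]))
```

>>> move_arm(
  motion=[
    [0,-1,0.3,0,0,0,1],
    [0,-2,0.3,0,0,0,1],
  ],
)

```text
clock: 10.18
tool_pos: [0.5032, -0.0886, 0.1484]
eef_rot: [0.987, 0.163, 0.001, 0.002]
contact_force: [0.8, -6.5, 8.0]
opening: 0.003
finger_force: 4.0
```

```bash
python3 st.py; python3 -c "
from cam import *
print(pointer(snap('wrist')))"
```

```text
10.18 cam [  0.48  39.   148.36] F cam x,y,z [-1.3 -6.4  8. ] [-0.018 -0.003 -0.002  0.011 -0.002 -0.01  -0.011]
(np.int64(50), array([-1.000e-01,  1.380e+01,  1.394e+02]))
```

>>> move_arm(
  motion=[
    [0,-1,0.2,0,0,0,1],
    [0,-2,0.2,0,0,0,1],
    [0,-3,0.2,0,0,0,1],
  ],
)

```text
clock: 10.6
tool_pos: [0.503, -0.0857, 0.1484]
eef_rot: [0.987, 0.163, 0.002, 0.002]
contact_force: [1.5, -6.2, 8.4]
opening: 0.006
finger_force: 4.2
```

```bash
python3 st.py; python3 -c "
from cam import *
print(pointer(snap('wrist','w2.png')))
i=cv2.imread('pics/w2.png')[180:250,190:370];cv2.imwrite('pics/w2c.png',cv2.resize(i,None,fx=4,fy=4,interpolation=cv2.INTER_CUBIC))"
```

```text
10.6 cam [  1.12  41.83 148.36] F cam x,y,z [-0.5 -6.4  8.4] [-0.018 -0.003  0.003  0.01  -0.008 -0.008 -0.012]
(np.int64(46), array([ -0.2,  13.8, 139.6]))
```

View pics/w2.png

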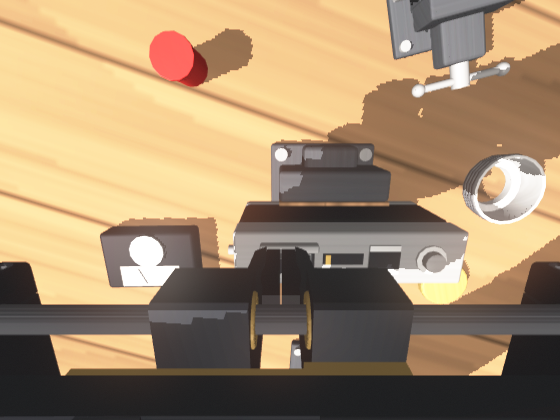

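>>> move_arm(
  motion=[
    [0,-0.5,0.25,0,0,0,1],
    [0,-1.5,0.25,0,0,0,1],
    [0,-2.5,0.25,0,0,0,1],
  ],
)

```text
clock: 11.02
tool_pos: [0.5026, -0.0838, 0.1483]
eef_rot: [0.987, 0.162, 0.003, 0.002]
contact_force: [1.9, -6.6, 9.6]
opening: 0.007
finger_force: 4.7
```

```bash
python3 st.py; python3 -c "
from cam import *
print(pointer(snap('wrist')))"
```

```text
11.03 cam [  1.41  43.75 148.33] F cam x,y,z [-0.4 -6.9  9.6] [-0.017 -0.004 -0.001  0.01  -0.003 -0.012 -0.013]
(np.int64(45), array([ -0.5,  13.9, 139.3]))
```

The pointer stays at 13.8–13.9 while the finger slides under higher drag, so the wheel is at its stop. Next is the release.

>>> move_arm(
  motion=[
    [0,3,-8,0,0,0,1],
    [0,33,-15,0,0,0,1],
    [0,66,-15,0,0,0,1],
    [0,95,-15,0,0,0,1],
    [0,95,-15,0,0,0,1],
  ],
)

```text
clock: 11.7
tool_pos: [0.531, -0.1723, 0.1618]
eef_rot: [0.987, 0.162, 0.0, 0.0]
contact_force: [-0.6, -0.5, -0.0]
opening: 0.004
finger_force: 0.0
```

>>> move_arm(
  motion=[
    [0,0,0,0,0,0,1],
    [0,0,0,0,0,0,1],
  ],
)

```text
clock: 11.95
tool_pos: [0.5305, -0.1687, 0.1618]
eef_rot: [0.986, 0.165, -0.0, -0.001]
contact_force: [0.1, -0.3, 0.5]
opening: 0.005
finger_force: 0.0
```

```bash
python3 st.py; python3 -c "
from cam import *
print(pointer(snap('wrist')))"
```

```text
11.95 cam [  0.64 -45.59 161.82] F cam x,y,z [ 0.1 -0.3  0.5] [-0.003  0.     0.006 -0.004  0.003  0.001  0.003]
(np.int64(16), array([ -0.4,  14. , 139.3]))
```

Button top is about z 144.7. I'll move 2 mm toward it and down to about 146.

>>> move_arm(
  motion=[
    [-0.5,2,8,0,0,0,1],
    [-0.5,2,15,0,0,0,1],
    [-0.5,2,15,0,0,0,1],
  ],
)

```text
clock: 12.38
tool_pos: [0.5305, -0.1726, 0.1461]
eef_rot: [0.986, 0.164, -0.001, -0.0]
contact_force: [0.8, 0.2, 0.1]
opening: 0.007
finger_force: 0.0
```

>>> move_arm(
  motion=[
    [0,0,1,0,0,0,1],
    [0,0,2,0,0,0,1],
    [0,0,2,0,0,0,1],
  ],
)

```text
clock: 12.75
tool_pos: [0.531, -0.1727, 0.145]
eef_rot: [0.987, 0.164, 0.0, 0.0]
contact_force: [0.1, 0.5, 2.1]
opening: 0.005
finger_force: 0.8
```

```bash
python3 st.py
```

```text
12.75 cam [ -0.19 -49.57 145.03] F cam x,y,z [0.2 0.4 2.1] [ 0.001 -0.002 -0.002 -0.    -0.003  0.001 -0.001]
```

Contact. Now press down.

>>> move_arm(
  motion=[
    [0,0,1,0,0,0,1],
    [0,0,2,0,0,0,1],
    [0,0,3,0,0,0,1],
    [0,0,3,0,0,0,1],
  ],
)

```text
clock: 13.25
tool_pos: [0.531, -0.1727, 0.142]
eef_rot: [0.987, 0.164, 0.0, 0.0]
contact_force: [-1.6, 1.5, 4.5]
opening: 0.006
finger_force: 2.2
```

>>> move_arm(
  motion=[
    [0,0,0.7,0,0,0,1],
    [0,0,1.3,0,0,0,1],
    [0,0,1.3,0,0,0,1],
  ],
)

```text
clock: 13.62
tool_pos: [0.531, -0.1727, 0.1413]
eef_rot: [0.987, 0.164, 0.0, 0.0]
contact_force: [-3.4, 1.3, 10.7]
opening: 0.005
finger_force: 5.2
```

It has bottomed: 10.7 N after about 4 mm of travel. I'll lift off.

>>> move_arm(
  motion=[
    [0,0,-3,0,0,0,1],
    [0,0,-10,0,0,0,1],
    [0,0,-40,0,0,0,1],
    [0,0,-80,0,0,0,1],
    [0,0,-80,0,0,0,1],
  ],
)

```text
clock: 14.25
tool_pos: [0.533, -0.1733, 0.2233]
eef_rot: [0.987, 0.164, 0.003, 0.001]
contact_force: [0.9, 0.8, 0.4]
opening: 0.008
finger_force: 0.0
```

```bash
python3 st.py; python3 - <<'E'
from cam import *
s=snap('wrist','w3.png');print(pointer(s));w=tocam(cloud(s)).reshape(-1,3)
m=w[(np.hypot(w[:,0],w[:,1]+47.5)<4)];print(len(m),np.median(m[:,2]))
E
```

```text
14.25 cam [  1.5  -50.79 223.28] F cam x,y,z [1.1 0.5 0.4] [-0.005  0.048  0.005  0.05   0.005 -0.027 -0.003]
(np.int64(15), array([  0.4,  13.7, 139.4]))
95 144.81922945617032
```

View pics/w3.png

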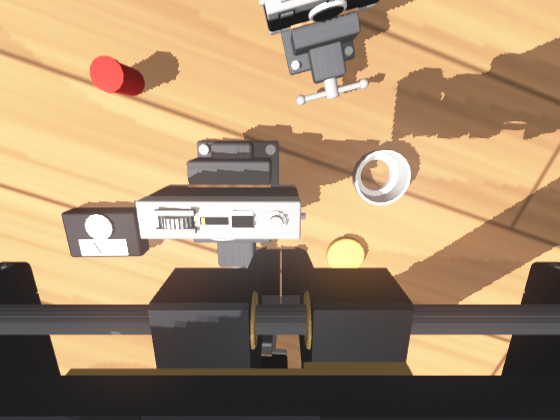

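The picture shows the pointer at the wheel end of the slot (203,220). The release at (277,221) is back up, measured at 144.8 mm, and the other things have not moved.

```bash
python3 -c "
from plant import finish_job
print(finish_job())"
```

```text
the job is handed in; nothing more can be done
None
```

I wound the wheel to its stop in two strokes, pressed the release fully down and let it come back up, then handed the job in; the highest force reading on the camera was about 14 N, and nothing else was moved.

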